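Wedge the rocking slide warmer steady

TASK

The white slide warmer rocks because the screw foot under its front right corner (the corner by the green switch) has seized too short. Without picking anything up, push the orange wedge along the bench, thin end first, in under that foot until it is snug and the corner no longer gives when you press on it, without shoving the warmer out of its place or jacking it up, and leave the other things on the bench alone. Finish while holding: the program ends with the fingertips still pressing down on the top of that corner, about 10 N, and the warmer standing firm on the wedge.

Things in the scene. Friction and masses are not known exactly. Their poses are not given: they have to be found in the camera images.
- warmer: Slide warmer: loose white box 180 (x) x 240 (y) x 64 mm high, 2 to 3 kg. Origin: on the bench under its centre. +x runs from its front (grey panel: red digits, knob, green switch) to its rear, +y to its knob side. Underside 14 mm above the bench, on screw feet 20 mm across at x = +-70, y = +-95 mm. It stands level on three; the fourth, front right (x = -70, y = -95), is short.
- low_foot (a point): Bench point straight below the short foot's centre while the warmer is level (warmer x = -70, y = -95, z = 0 mm). The foot is 20 mm across and hangs 5 to 8.5 mm above the bench, differing from run to run and not measured. The warmer's right side face is 25 mm from this point, its front face 20 mm.
- press_spot (a point): Spot on the bare white top of that corner, straight above the short foot (warmer x = -70, y = -95, z = 64 mm): 2 to 4 N downwards here tips an unwedged warmer diagonally until the short foot meets the bench. The white strip is 50 mm wide along the front; behind it lies a black plate with glass slides, top 67 mm.
- wedge: Orange wedge 130 (x) x 45 (y) mm, 80 g, flat on the bench by the warmer's right side, thin end roughly towards it. Origin: centre of its underside; +x points to the thin end. Height rises evenly from 2.5 mm at x = +65 to 16 mm at x = -65 (1 mm in 9.6). It slides under about 1 N; snug under the foot, the push climbs steeply, and some 10 to 15 N more begins to shift the warmer.
- dishes: Bystander, not to be moved: stack of two clear culture dishes with pink medium, 60 mm across, 28 mm high. Origin: centre of its underside.
- wash_bottle: Bystander, not to be moved: white wash bottle, 68 mm across, 190 mm high with its spout. Origin: centre of its underside.
- reagent: Bystander, not to be moved: glass bottle with blue cap, 68 mm across, 145 mm high. Origin: centre of its underside.
- beaker: Bystander, not to be moved: glass beaker, 72 mm across, 85 mm high. Origin: centre of its underside.
- marker: Bystander, not to be moved: white marker pen with black cap, 130 mm long, 15 mm thick, lying. Origin: centre of its underside.
- tip_box: Bystander, not to be moved: yellow pipette-tip box with clear lid, 88 x 125 x 69 mm. Origin: centre of its underside.
Not all that is in view belongs to the job. Of the things that look like the wedge, take the one that is farthest to the robot's left at the start.

How it is judged:
By the outcome, as a careful person would: the job done as asked, in the order asked, and still so for the second after the job is handed in, while the arm keeps its last pose, push and grip.
It also fails if it takes over 67 s, if anything falls off the work surface, if the arm or the gripper's body presses on something with over 40 N, if the wrist force passes 120 N, or if a joint passes its speed limit or range.

ROBOT

A 6-joint arm with a two-finger parallel gripper is mounted at the origin on the work surface. World frame = base frame: x ahead of the robot, y to its left, z up, the work surface at z = 0. Lengths are in mm, angles in degrees, forces in N, time in s.
With the tool pointing down it reaches from about 350 to 850 mm from the base axis. Payload 8.1 kg.
Tool frame: the origin (TCP) lies at the very end of the fingers, on their centre line; the grasp point (between the pads) lies r.tcp_to_grasp behind it (r.tcp_to_grasp is the distance from the TCP to the grasp point, in mm); z points along the fingers, y is the line along which they close (so a half turn about z gives the same grasp; the last joint's range is limited). The gripper opens to 85 mm and grips with 20 to 120 N. Pads are 22 mm wide; open, the fingers measure 114 mm over their backs; the gripper's body (76 mm by 85 mm) begins 54 mm behind the grasp point. The pads swing forward as they close: fully open they stand 13 mm farther back than shut.
Start: joints at [61.742, 7.471, 85.268, -0, 87.261, -4.893], TCP at [237.934, 550.811, 231.292] pointing down, gripper open.
Joint ranges: [-169.43, 169.43], [-51.17, 129.36], [1.28, 143.12], [-76.62, 256.62], [0, 156.53], [-152.29, 152.29]. Speed limits (degrees/s): [136.94, 136.94, 159.86, 180, 180, 180].

INTERFACE

Orientations are given as [roll, pitch, yaw] about the fixed x, y, z axes, in that order (R = Rz(yaw) Ry(pitch) Rx(roll)).
In Python, from bench import r gives the robot as it stands.
- The arm moves only by the shell command python3 -m handwheel 'ROWS' [OPENING] [FORCE]. ROWS is JSON, a list of rows, each a list of 4 numbers: the shift along the tool's x, y, z in m, then the turn about the tool's z in degrees. A call has 1 to 10 rows; each row shifts and turns the commanded pose from where the row before left it, along the tool's axes as they then stand; what a row does not reach is not made up. A row lasts 1/10 s, in which the tool goes at most 50 mm and 8.59 degrees, less where a joint would pass 70% of its speed; a pose out of reach is approached as far as the arm can. A call is refused whole if a number of a shift passes 0.05 or a number of a turn 8.59, either way. A call with a gripper value outside its range is refused whole. OPENING is the finger opening in m, from 0 to 0.0854, set as the call begins (- or left out, the last holds). The fingers move at their own pace and stop on an object; FORCE is the grip in N (left out, the last holds). Time passes only in rows, so rows that do not move let the fingers close. It gives the time, the measured TCP pose, the force, the opening and the grip force at its end, in the units of the state.
- r.sense(): the state, without advancing time (a new reading comes with each control period).
- r.snapshot(name): name is "scene" or "top" or "wrist"; returns the picture (420x560x3 uint8, red, green, blue); there is no depth.
- r.camera_params(name): a dict with "fx", "fy", "cx", "cy" (pixels), "R" (3x3) and "t" (3): a world point X has camera coordinates R X + t; the wrist camera has in their place "mount" (4x4, takes a point from camera to tool coordinates, whose origin is the TCP and whose axes are the flange's). Camera axes: x right, y down, z forward; pixel columns grow to the right and rows downward; lengths in mm; the calibration is good to about 2 mm. A picture is of the moment at which its call begins: read the wrist's pose just before it. camera_params takes no time and is no camera call.
- r.hand_in(): hands the job in; it is judged then, once.
The state is a dict: "time": time; "joint_pos": joint angles; "qd": joint speeds; "joint_efforts": joint torques, N m; "tool_pos": TCP position; "tcp_rot": TCP orientation; "ft_force": force on the tool from outside, world axes, zero at the start; "wrist_torque": the same for the moment, N m; "finger_gap": finger opening in mm; "grip_force": force on a finger pad.
Only numpy, scipy, OpenCV 4.12 (cv2) and the standard library are available. Lean on these libraries where they do the work, as an engineer would, in place of code of your own. Each camera call takes 0.05 s, during which the arm holds its last target. There are 200 camera calls.

## Working session

There is one attempt and no reset: what is moved stays moved. The work goes in short steps, Python scripts to look and compute and a shell command to move; the robot and the scene stay as the last step left them, time stands still between calls to the robot, and variables do not carry over. Pictures are saved under pics/ and viewed, at most 10 in all, crops included, and the job is handed in when it is done.

```bash
mkdir -p pics; ls
python3 - <<'E'
from bench import r
import cv2,json
s=r.sense(); print({k:s[k] for k in('time','tool_pos','tcp_rot','ft_force','finger_gap')}, r.tcp_to_grasp)
for n in('scene','top'):
    cv2.imwrite(f'pics/{n}0.png',r.snapshot(n)[:,:,::-1]); p=r.camera_params(n); print(n,p)
print(r.camera_params('wrist'))
E
```

```text
pics
{'time': 0.0, 'tool_pos': array([237.66041429, 550.30604235, 230.22910412]), 'tcp_rot': array([-1.79892551e+02, -1.01441889e-02,  1.56635576e+02]), 'ft_force': array([-0.61110815, -0.0494399 , -1.23845128]), 'finger_gap': 85.44919659524618} 18.700000000000003
scene {'fx': 496.38585767024443, 'fy': 496.38585767024443, 'cx': 272.0733937411542, 'cy': 211.743158856568, 'R': array([[-0.73759379,  0.67523682, -0.00326203],
       [ 0.5685663 ,  0.6184519 , -0.5424478 ],
       [-0.36426331, -0.40196081, -0.84008318]]), 't': array([ 381.76931441, -275.67892206, 1740.81394852])}
top {'fx': 449.32220822593143, 'fy': 449.32220822593143, 'cx': 281.67038151362635, 'cy': 212.1625678158655, 'R': array([[-0.02007083, -0.99977236,  0.00723848],
       [-0.98748957,  0.01869065, -0.15657272],
       [ 0.15640178, -0.01029047, -0.98763991]]), 't': array([  13.26219   ,  547.55002374, 1062.87754764])}
{'fx': 290.30975071010056, 'fy': 290.30975071010056, 'cx': 278.83768062613456, 'cy': 207.33981625654192, 'mount': array([[-1.63952534e-04, -9.56453480e-01, -2.91884761e-01,
         7.36128229e+01],
       [ 9.99999969e-01, -2.12005297e-04,  1.33000006e-04,
         8.51882534e-01],
       [-1.89089435e-04, -2.91884730e-01,  9.56453485e-01,
        -1.43123281e+02],
       [ 0.00000000e+00,  0.00000000e+00,  0.00000000e+00,
         1.00000000e+00]])}
```

View pics/top0.png

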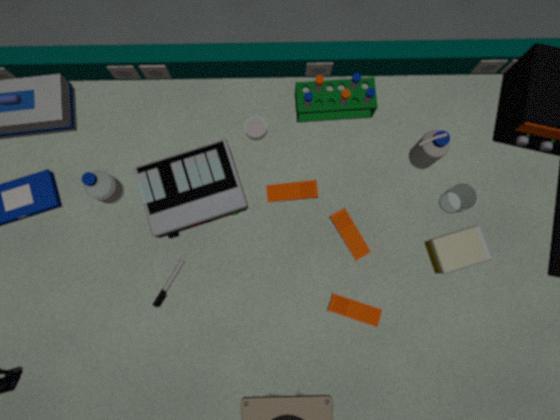

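View pics/scene0.png

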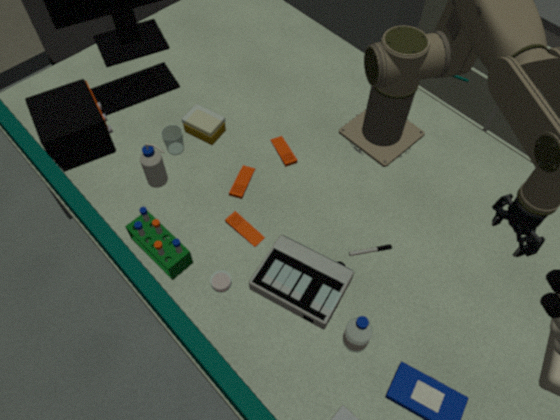

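The top view shows the warmer centred near (190,188), with its front towards the robot and the short-foot corner near (245,208). The leftmost orange piece is near (292,191) with two lookalikes at (350,234) and (355,310), and the dishes are at (255,128). The scene view agrees. Next I'll measure the warmer and the wedge.

```bash
cat > h.py <<'E'
import numpy as np,cv2
from bench import r
def cam(name,s=None):
    p=r.camera_params(name); K=np.array([[p['fx'],0,p['cx']],[0,p['fy'],p['cy']],[0,0,1]])
    if name!='wrist': return K,np.array(p['R']),np.array(p['t'])
    from scipy.spatial.transform import Rotation as Ro
    T=np.eye(4);T[:3,:3]=Ro.from_euler('xyz',s['tcp_rot'],degrees=True).as_matrix();T[:3,3]=s['tool_pos']
    M=np.linalg.inv(T@p['mount']); return K,M[:3,:3],M[:3,3]
def ray(c,uv,z):
    K,R,t=c; uv=np.atleast_2d(np.asarray(uv,float)); d=(np.c_[uv,np.ones(len(uv))]@np.linalg.inv(K).T)@R
    o=-R.T@t; z=np.broadcast_to(z,len(uv)); return o+d*((z-o[2])/d[:,2])[:,None]
def proj(c,X):
    K,R,t=c; q=(np.atleast_2d(X)@R.T+t)@K.T; return q[:,:2]/q[:,2:]
def box(mask,amin=200):
    cs,_=cv2.findContours(mask.astype(np.uint8),cv2.RETR_EXTERNAL,cv2.CHAIN_APPROX_NONE)
    return sorted([(cv2.contourArea(c),cv2.boxPoints(cv2.minAreaRect(c))) for c in cs if cv2.contourArea(c)>amin],key=lambda a:-a[0])
E
python3 - <<'E'
from h import *
np.set_printoptions(precision=1,suppress=True)
for n in('top','scene'):
    im=cv2.imread(f'pics/{n}0.png'); c=cam(n); hsv=cv2.cvtColor(im,cv2.COLOR_BGR2HSV)
    m=cv2.inRange(hsv,(3,180,120),(18,255,255))
    for a,b in box(m): 
        w=ray(c,b,9); print(n,'orange',a,b.mean(0),w[:,:2].tolist(),w.mean(0))
E
python3 - <<'E'
import cv2
im=cv2.imread('pics/top0.png')[130:245,125:325]
cv2.imwrite('pics/topc.png',cv2.resize(im,None,fx=4,fy=4,interpolation=cv2.INTER_CUBIC))
E
```

```text
top orange 777.5 [354.5 309.5] [[309.7197219474146, -105.71445616187303], [347.1478418712622, -119.9226870927572], [305.5679615406155, -237.94974945671976], [268.54107501755993, -223.17363954868242]] [ 307.7 -171.7    9. ]
top orange 757.0 [349.7 233.6] [[540.1082333450272, -119.60480126442064], [561.2059625255517, -156.35503177117414], [450.8622086976188, -216.45732274188566], [430.42033662255295, -180.049695488211]] [ 495.6 -168.1    9. ]
top orange 707.5 [291.7 190.7] [[623.8967544848299, 39.64253576954478], [634.3959811600805, -85.87213082147971], [592.6477966782102, -88.61916125512866], [582.3130921091115, 36.19718867909001]] [608.3 -24.7   9. ]
scene orange 461.0 [244.5 228.6] [[633.7054674025867, -88.15796754611063], [591.3226687080949, -97.16218041970785], [587.2740736438234, 38.57976492052887], [628.2766690834078, 45.674977763580046]] [610.1 -25.3   9. ]
scene orange 328.5 [242.  180.5] [[555.5157408299063, -160.70512139826224], [447.8618160060943, -216.90908924593407], [436.34012289236887, -175.43605980570192], [543.6403608154499, -121.17490034110892]] [ 495.8 -168.6    9. ]
scene orange 279.0 [283.  149.8] [[313.9736572974249, -233.34221792460744], [269.04508242902443, -231.63410261155957], [305.2753400631342, -112.06924421043357], [348.3083363595541, -114.76390516241656]] [ 309.2 -173.     9. ]
```

View pics/topc.png

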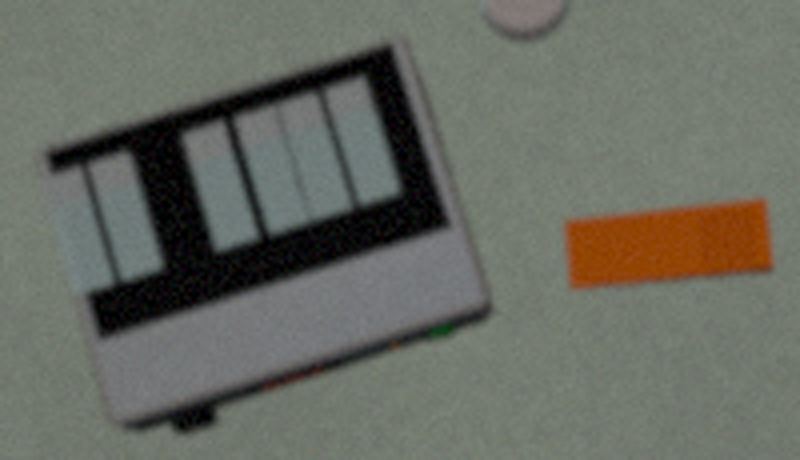

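The crop shows the warmer's top corners in full-image pixels: front right (247.5,205), front left (154.5,235), rear right (225.5,140), rear left (136.7,170). The green switch is near (235,212). The wedge lies about 10° off the warmer's y axis, with its thin end to the left.

Run:
```python
from h import *
np.set_printoptions(precision=1,suppress=True)
c=cam('top'); w=ray(c,[(247.5,205),(154.5,235),(225.5,140),(136.7,170)],64)[:,:2]
fr,fl,rr,rl=w; print(w, np.linalg.norm(fr-fl),np.linalg.norm(fr-rr))
y=(fl-fr+rl-rr); yaw=np.degrees(np.arctan2(-y[0],y[1])); x=(rr-fr+rl-fl); print(yaw,np.degrees(np.arctan2(x[1],x[0])))
a=np.radians(yaw); X=np.array([np.cos(a),np.sin(a)]);Y=np.array([-X[1],X[0]])
o=w.mean(0); print('centre',o,'foot',o-70*X-95*Y)
for p in [(603.1,37.9),(613.5,-87.2)]: print('wedge in warmer',(np.array(p)-o)@X,(np.array(p)-o)@Y)
```

```text
[[563.5  85.1]
 [494.9 307.8]
 [727.8 138.2]
 [655.4 355.1]] 233.0392558725512 172.68418271013934
17.77996796434842 17.16554283874547
centre [610.4 221.5] foot [572.8 109.7]
wedge in warmer -63.04077833956418 -172.63400912703446
wedge in warmer -91.33835771997512 -294.9345283459214
```

```bash
python3 -m handwheel '[[0,0,0,7.7],[0,0,0,7.7],[0,0,0,7.7],[0,0,0,7.7],[0,0,0,7.7],[0,0,0,7.7],[0,0,0,7.7],[0,0,0,7.7]]' 0.022 | tail -8
python3 -m handwheel '[[-0.043,0.022,0,0],[-0.043,0.022,0,0],[-0.043,0.022,0,0],[-0.043,0.022,0,0],[-0.043,0.022,0,0],[-0.043,0.022,0,0],[-0.043,0.022,0,0]]'
python3 -m handwheel '[[-0.043,0.022,0,0],[-0.043,0.022,0,0],[-0.043,0.022,0,0],[-0.043,0.022,0,0],[-0.043,0.022,0,0],[-0.043,0.022,0,0],[-0.043,0.022,0,0],[0,0,0,0],[0,0,0,0]]'
python3 - <<'E'
from h import *
s=r.sense(); cv2.imwrite('pics/w1.png',r.snapshot('wrist')[:,:,::-1]); print(s)
import pickle; pickle.dump(s,open('w1.pkl','wb'))
E
```

```text
time: 0.9
tool_pos: [237.8, 550.5, 230.7]
tcp_rot: [-180.0, 0.1, 94.7]
ft_force: [-0.5, 0.6, -1.0]
finger_gap: 22.0
grip_force: 0.0
time: 1.6
tool_pos: [418.2, 262.6, 231.0]
tcp_rot: [-180.0, 0.0, 95.0]
ft_force: [1.0, 0.4, -0.1]
finger_gap: 22.0
grip_force: 0.0
time: 2.5
tool_pos: [597.4, -23.0, 230.2]
tcp_rot: [-179.9, -0.0, 94.9]
ft_force: [0.2, 0.6, -0.7]
finger_gap: 22.3
grip_force: 0.0
{'time': 2.5, 'joint_pos': array([-7.12239938e+00,  7.27899077e+00,  8.55953406e+01,  1.44874284e-02,
        8.72450260e+01, -1.20172854e+01]), 'qd': array([ 2.34796663, -1.83018517,  1.23419854,  0.44267122,  0.12232554,
        0.319722  ]), 'joint_efforts': array([ -1.91858992, -55.95821142, -50.78680515,  -0.29176162,
        -0.16211287,  -0.16174831]), 'tool_pos': array([597.38377651, -22.95425477, 230.15318869]), 'tcp_rot': array([-1.79886271e+02, -3.90031179e-02,  9.48941359e+01]), 'ft_force': array([ 0.2474012 ,  0.59671848, -0.73453422]), 'wrist_torque': array([0.05628731, 0.02156362, 0.00985741]), 'grip_force': 0.0, 'finger_gap': 22.30826401344533}
```

View pics/w1.png

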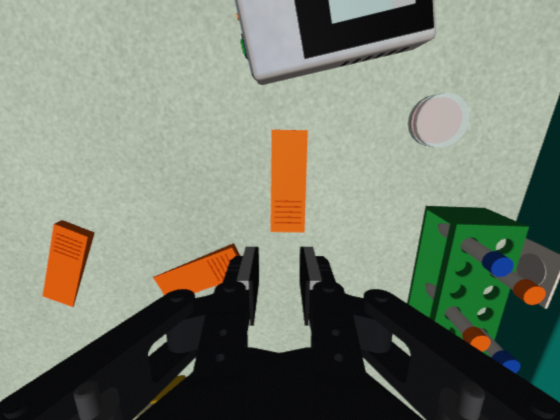

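The wrist view shows the wedge centred at (289,181), with the thick ridged end nearest the fingers and the thin end at row 130. The warmer's front right corner is near (257,78), and the dishes are at (438,121), clear of the path.

Run:
```python
from h import *
import pickle
np.set_printoptions(precision=1,suppress=True)
s=pickle.load(open('w1.pkl','rb')); c=cam('wrist',s); im=cv2.imread('pics/w1.png')
m=cv2.inRange(cv2.cvtColor(im,cv2.COLOR_BGR2HSV),(3,180,120),(18,255,255)); m[:,:255]=0; m[:,330:]=0;m[240:]=0
a,b=box(m)[0]; b=b[np.argsort(b[:,1])]; print(b)
thin=ray(c,b[:2],2.5).mean(0); thick=ray(c,b[2:],16).mean(0); print('thin',thin,'thick',thick,np.linalg.norm((thin-thick)[:2]), 'width',np.linalg.norm(np.diff(ray(c,b[:2],2.5),axis=0)))
cv2.imwrite('pics/w1c.png',cv2.resize(im[0:120,220:450],None,fx=3.4,fy=3.4,interpolation=cv2.INTER_CUBIC))
```

```text
[[272.  129.6]
 [306.5 130.2]
 [270.3 230.9]
 [304.8 231.5]]
thin [605.6  39.8   2.5] thick [615.2 -88.6  16. ] 128.7566480786674 width 42.5896714298448
```

View pics/w1c.png

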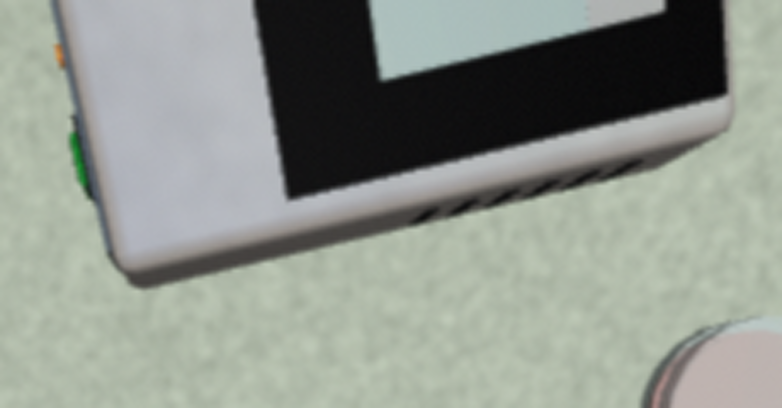

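The crop shows the right face's top edge running from crop (125,270) to (733,118), its lower edge from (145,288) to (650,165), and the black plate's corner at (289,198).

Run:
```python
from h import *
import pickle
np.set_printoptions(precision=1,suppress=True)
s=pickle.load(open('w1.pkl','rb')); c=cam('wrist',s)
f=lambda u,v,z: ray(c,[(220+u/3.4,v/3.4)],z)[0,:2]
fr=f(122,266,60); rr=f(733,118,60); bf=f(145,288,14); br=f(650,165,14); pl=f(289,198,67)
print(fr,rr,np.linalg.norm(rr-fr)); print(bf,br,pl)
d=rr-fr; yaw=np.arctan2(d[1],d[0]); d2=br-bf; print(np.degrees(yaw),np.degrees(np.arctan2(d2[1],d2[0])))
for yw in (17.5,):
  a=np.radians(yw); X=np.array([np.cos(a),np.sin(a)]);Y=np.array([-X[1],X[0]])
  F=fr+20*X+25*Y; F2=bf+20*X+25*Y; print('foot',F,F2,'plate off',(pl-F)@X,(pl-F)@Y)
  for p in [(605.6,39.8),(615.2,-88.6)]: q=np.array(p)-F; print('wedge rel foot',q@X,q@Y)
```

```text
[565.8  88.2] [734.3 141. ] 176.5879775239204
[570.   87.4] [731.5 138.5] [612.  108.9]
17.378833863000594 17.539537223830703
foot [577.3 118.1] [581.6 117.3] plate off 30.268899479857726 -19.154369069755763
wedge rel foot 3.4118729096780185 -83.1538165529017
wedge rel foot -26.043069019487653 -208.49784870421507
```

```bash
python3 -m handwheel '[[-0.034,0.004,0,0],[-0.034,0.004,0,0],[-0.034,0.004,0,0.3],[0,0,0.04,0.3],[0,0,0.045,0],[0,0,0.045,0],[0,0,0.045,0],[0,0,0.03,0],[0,0,0,0],[0,0,0,0]]'
python3 -m handwheel '[[0,0,0.004,0],[0,0,0.004,0],[0,0,0.004,0],[0,0,0,0],[0,0,0,0]]'
```

```text
time: 3.55
tool_pos: [618.3, -121.1, 26.9]
tcp_rot: [-180.0, -0.0, 94.5]
ft_force: [0.3, 0.2, 0.4]
finger_gap: 22.1
grip_force: 0.0
time: 4.05
tool_pos: [618.5, -122.5, 14.4]
tcp_rot: [180.0, -0.0, 94.4]
ft_force: [-0.6, -0.9, -0.0]
finger_gap: 22.2
grip_force: 0.0
```

```bash
python3 -m handwheel '[[0,0,0.004,0],[0,0,0.004,0],[0,0,0.001,0],[0,0,0,0],[0.005,0,0,0],[0.005,0,0,0],[0.005,0,0,0],[0.004,0,0,0],[0.002,0,0,0],[0,0,0,0]]'
python3 -m handwheel '[[0.003,0,0,0],[0.003,0,0,0],[0.003,0,0,0],[0.003,0,0,0],[0,0,0,0],[0,0,0,0]]'
python3 - <<'E'
from h import *
import pickle
s=r.sense(); cv2.imwrite('pics/w2.png',r.snapshot('wrist')[:,:,::-1]); print(s['tool_pos'],s['tcp_rot'],s['ft_force'])
pickle.dump(s,open('w2.pkl','wb'))
E
```

```text
time: 5.05
tool_pos: [616.9, -101.0, 5.3]
tcp_rot: [180.0, -0.0, 94.5]
ft_force: [-0.1, 0.1, -0.2]
finger_gap: 21.8
grip_force: 0.0
time: 5.65
tool_pos: [615.8, -89.3, 5.2]
tcp_rot: [-180.0, -0.0, 94.4]
ft_force: [-0.2, 1.2, 0.8]
finger_gap: 22.0
grip_force: 0.0
[615.8183511  -89.28687297   5.18845289] [-1.79986025e+02 -8.16972326e-03  9.44481835e+01] [-0.22177462  1.17087657  0.77977704]
```

View pics/w2.png

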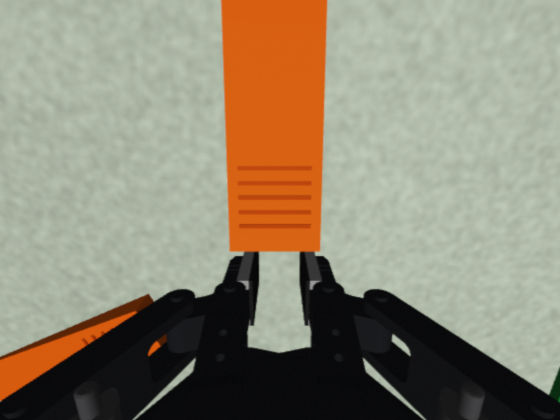

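Wrist view 2: the wedge's thick edge is at row 251, columns 230–320, and the fingertips sit against it, nearly centred at column 280. I'll measure where that edge is.

```bash
cat > wm.py <<'E'
from h import *
import pickle,sys
np.set_printoptions(precision=1,suppress=True)
n=sys.argv[1]; s=pickle.load(open(n+'.pkl','rb')); c=cam('wrist',s); im=cv2.imread(f'pics/{n}.png')
m=cv2.inRange(cv2.cvtColor(im,cv2.COLOR_BGR2HSV),(3,180,110),(18,255,255)); m[252:]=0; m[:,:150]=0; m[:,420:]=0
ys=[v for v in range(252) if (m[v]>0).sum()>40]; v=ys[-3]; print('rows',ys[0],ys[-1])
h=lambda v:(np.where(m[v])[0].min(),np.where(m[v])[0].max()+1)
E=ray(c,[(h(v)[0],ys[-1]+1),(h(v)[1],ys[-1]+1)],16); print('thick corners',E[:,:2].ravel(),'mid',E.mean(0),'w',np.linalg.norm(E[0]-E[1]))
d=E[1]-E[0]; print('heading',np.degrees(np.arctan2(d[1],d[0]))+90,'tcp->end',np.linalg.norm((E.mean(0)-s['tool_pos'])[:2]))
E
python3 wm.py w2
```

```text
rows 0 250
thick corners [591.7 -79.5 636.6 -76. ] mid [614.1 -77.7  16. ] w 44.9478308998817
heading 94.44738655771499 tcp->end 11.689005060656951
```

```bash
python3 -m handwheel '[[0.0037,0.0012,0,-0.93],[0.0037,0.0012,0,-0.93],[0.0037,0.0012,0,-0.93],[0.0037,0.0012,0,-0.93],[0.0037,0.0012,0,-0.93],[0.0037,0.0012,0,-0.93],[0.0037,0.0012,0,-0.93]]'
python3 -m handwheel '[[0.0037,0.0013,0,-0.93],[0.0037,0.0013,0,-0.93],[0.0037,0.0013,0,-0.93],[0.0037,0.0013,0,-0.93],[0.0037,0.0013,0,-0.93],[0.0037,0.0013,0,-0.93],[0.0037,0.0013,0,-0.93],[0,0,0,0]]'
python3 - <<'E'
from h import *
import pickle
s=r.sense(); cv2.imwrite('pics/w3.png',r.snapshot('wrist')[:,:,::-1]); print(s['tool_pos'],s['tcp_rot'],s['ft_force'])
pickle.dump(s,open('w3.pkl','wb'))
t=r.snapshot('top')[:,:,::-1]; cv2.imwrite('pics/t3.png',t)
E
python3 wm.py w3
```

```text
time: 6.4
tool_pos: [621.1, -62.4, 5.3]
tcp_rot: [180.0, -0.0, 101.0]
ft_force: [0.1, -0.6, -0.6]
finger_gap: 22.0
grip_force: 0.1
time: 7.2
tool_pos: [623.7, -34.8, 5.3]
tcp_rot: [180.0, -0.0, 107.5]
ft_force: [0.5, 0.3, 0.3]
finger_gap: 22.0
grip_force: 0.0
[623.70087498 -34.84121081   5.29928779] [ 1.79998688e+02 -1.03437248e-02  1.07527923e+02] [0.52010474 0.25686579 0.30911041]
rows 0 250
thick corners [598.2 -31.  641.1 -17.5] mid [619.6 -24.2  16. ] w 44.98503575685314
heading 107.51822892530537 tcp->end 11.363000270348397
```

View pics/w3.png

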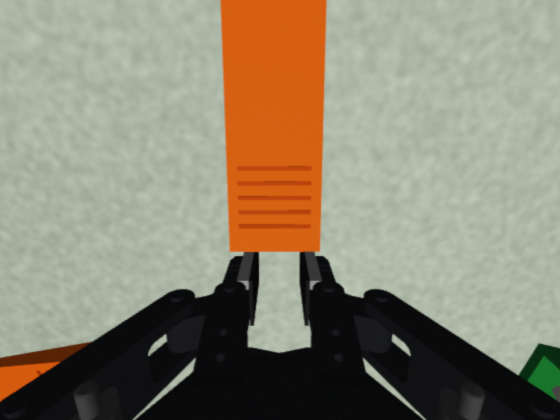

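The wedge is flush on the fingers at heading 107.5°, with its tip about 17 mm short of the foot centre and 2 mm off laterally. Now I'll push straight.

```bash
python3 -m handwheel '[[0.003,0,0,0],[0.003,0,0,0],[0.003,0,0,0],[0.003,0,0,0],[0.003,0,0,0],[0.003,0,0,0],[0.003,0,0,0],[0.002,0,0,0],[0,0,0,0],[0,0,0,0]]' | egrep 'time|pos|ft'
python3 -m handwheel '[[0.001,0,0,0],[0.001,0,0,0],[0.001,0,0,0],[0,0,0,0]]'| egrep 'time|pos|ft'
```

```text
time: 8.3
tool_pos: [616.6, -13.3, 5.2]
ft_force: [0.0, 0.2, -0.1]
time: 8.7
tool_pos: [615.8, -10.5, 5.2]
ft_force: [-0.2, 0.2, -0.2]
```

```bash
python3 -m handwheel '[[0.001,0,0,0],[0.001,0,0,0],[0.001,0,0,0],[0,0,0,0],[0,0,0,0]]'| egrep 'time|pos|ft'
```

```text
time: 9.2
tool_pos: [615.0, -7.7, 5.3]
ft_force: [-0.0, -0.9, -0.1]
```

```bash
python3 -m handwheel '[[0.001,0,0,0],[0.001,0,0,0],[0,0,0,0]]'| egrep 'time|pos|ft'; python3 -m handwheel '[[0.001,0,0,0],[0.001,0,0,0],[0,0,0,0]]'| egrep 'time|pos|ft'
```

```text
time: 9.5
tool_pos: [614.4, -5.7, 5.3]
ft_force: [0.5, 0.2, -0.2]
time: 9.8
tool_pos: [613.8, -3.8, 5.3]
ft_force: [0.2, -1.3, -0.8]
```

```bash
python3 -m handwheel '[[0.001,0,0,0],[0.001,0,0,0],[0,0,0,0]]'| egrep 'time|pos|ft'; python3 -m handwheel '[[0.001,0,0,0],[0.001,0,0,0],[0,0,0,0]]'| egrep 'time|pos|ft'
```

```text
time: 10.1
tool_pos: [613.1, -1.9, 5.3]
ft_force: [-0.4, -0.2, -0.6]
time: 10.4
tool_pos: [612.5, 0.0, 5.3]
ft_force: [0.2, -0.3, -0.7]
```

```bash
python3 -m handwheel '[[0.001,0,0,0],[0.001,0,0,0],[0,0,0,0]]'| egrep 'time|pos|ft'; python3 -m handwheel '[[0.001,0,0,0],[0.001,0,0,0],[0,0,0,0]]'| egrep 'time|pos|ft'
```

```text
time: 10.7
tool_pos: [612.0, 1.9, 5.3]
ft_force: [-1.3, -0.2, 0.2]
time: 11.0
tool_pos: [611.4, 3.8, 5.3]
ft_force: [0.4, -0.5, 0.5]
```

```bash
python3 -m handwheel '[[0.001,0,0,0],[0.001,0,0,0],[0,0,0,0]]'| egrep 'time|pos|ft'; python3 -m handwheel '[[0.001,0,0,0],[0.001,0,0,0],[0,0,0,0]]'| egrep 'time|pos|ft'
```

```text
time: 11.3
tool_pos: [610.8, 5.6, 5.3]
ft_force: [0.6, 0.0, -0.3]
time: 11.6
tool_pos: [610.4, 7.1, 5.4]
ft_force: [2.0, -3.4, -1.5]
```

```bash
python3 -m handwheel '[[0,0,0,0],[0,0,0,0]]'| egrep 'time|pos|ft'; python3 -m handwheel '[[0.0005,0,0,0],[0.0005,0,0,0],[0,0,0,0],[0,0,0,0]]'| egrep 'time|pos|ft'
```

```text
time: 11.8
tool_pos: [610.3, 7.1, 5.4]
ft_force: [1.4, -5.5, -0.9]
time: 12.2
tool_pos: [610.2, 7.7, 5.4]
ft_force: [2.2, -5.7, -1.3]
```

Run:
```python
from h import *
t=r.snapshot('top')[:,:,::-1]; cv2.imwrite('pics/t4.png',t); print(r.sense()['ft_force'])
a=cv2.imread('pics/t3.png',0);b=cv2.imread('pics/t4.png',0);o=cv2.imread('pics/top0.png',0)
sl=(slice(135,240),slice(133,215)); w=cv2.createHanningWindow((82,105),cv2.CV_32F)
for q in(o,a): print(cv2.phaseCorrelate(np.float32(q[sl]),np.float32(b[sl]),w))
cv2.imwrite('pics/t4c.png',cv2.resize(t[110:260,120:340],None,fx=3.6,fy=3.6,interpolation=cv2.INTER_CUBIC))
```

```text
[ 2.64301989 -7.20266766 -1.05591357]
((-0.008434001147698211, 0.031735779741460135), 1.0756311581458575)
((0.10277213247913863, 0.06353460135964895), 1.1412148145981778)
```

View pics/t4c.png

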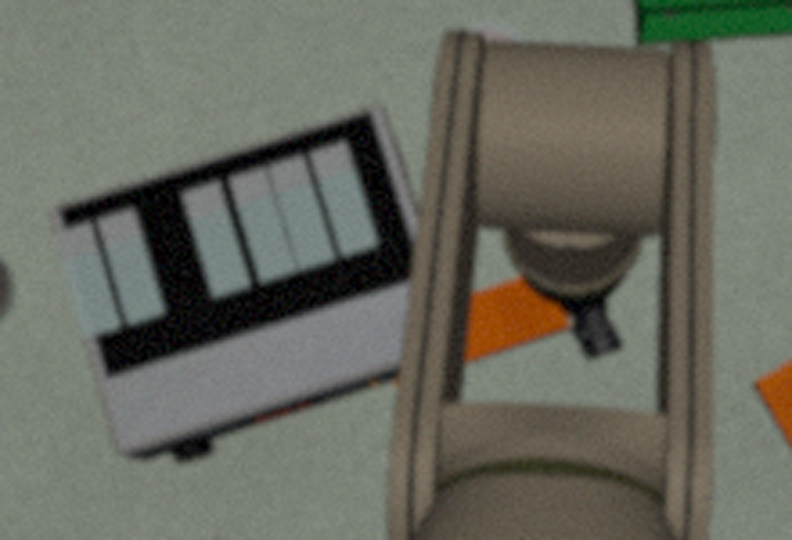

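The warmer hasn't moved (less than 0.1 px), and the wedge is under the corner at about 7.6 N. I'll back off, rise and take a close look, then press.

```bash
python3 -m handwheel '[[-0.002,0,0,0],[-0.004,0,0,0],[-0.006,0,0,0],[0,0,-0.02,0],[0,0,-0.04,0],[0,0,-0.04,0],[0,0,-0.04,0],[0,0,-0.02,0],[0,0,0,0],[0,0,0,0]]' 0 40 | egrep 'time|pos|ft|gap'
python3 - <<'E'
from h import *
import pickle
s=r.sense(); im=r.snapshot('wrist')[:,:,::-1]; cv2.imwrite('pics/w5.png',im); print(s['tool_pos'],s['tcp_rot'],s['ft_force'])
pickle.dump(s,open('w5.pkl','wb'))
cv2.imwrite('pics/w5c.png',cv2.resize(im[0:270,130:490],None,fx=2.2,fy=2.2,interpolation=cv2.INTER_CUBIC))
E
```

```text
time: 13.25
tool_pos: [613.7, -3.1, 165.4]
ft_force: [-0.4, 0.2, -0.7]
finger_gap: 0.3
[613.67832114  -3.08514146 165.40880582] [1.79960611e+02 1.07565400e-03 1.07453088e+02] [-0.39418376  0.19529115 -0.66357388]
```

View pics/w5c.png

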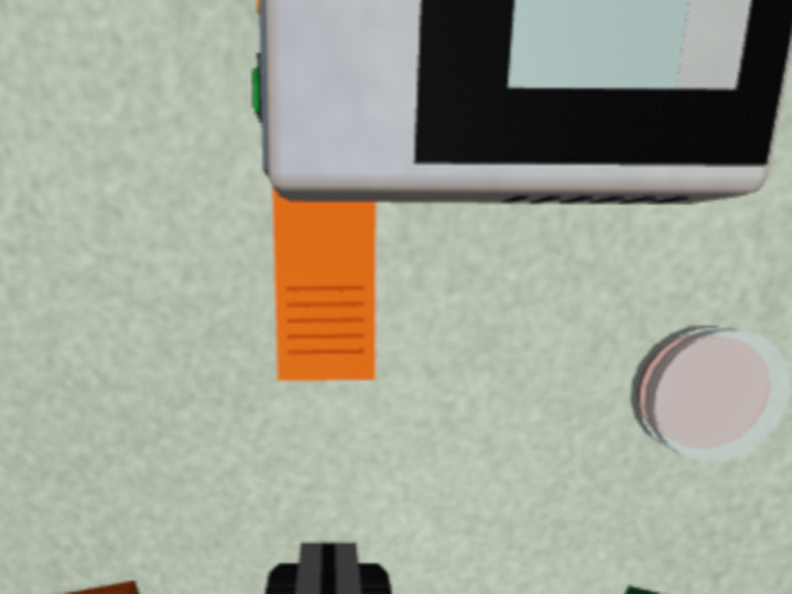

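Wedge in place under the corner: thick edge at crop row 380, columns 278–375. The warmer's front edge is at crop column 267, its right top edge at row ~190, and the plate corner at (415,163).

Run:
```python
from h import *
import pickle
np.set_printoptions(precision=1,suppress=True)
s=pickle.load(open('w5.pkl','rb')); c=cam('wrist',s); f=lambda u,v,z: ray(c,[(130+u/2.2,v/2.2)],z)[0,:2]
a=np.radians(17.5); X=np.array([np.cos(a),np.sin(a)]);Y=np.array([-X[1],X[0]])
front=f(265,120,60)@X; right=f(450,190,60)@Y; low=f(450,201,14)@Y; pl=f(415,163,67)
print('right y',right,low,'front',front,'plate',pl@X-front,pl@Y-right)
F=(front+20)*X+(right+25)*Y; print('foot',F,'alt x from plate',(pl@X-30)-F@X)
e=np.array([f(278,380,16),f(375,380,16)]).mean(0); print('wedge end rel foot',(e-F)@X,(e-F)@Y)
D=F-s['tool_pos'][:2]; yw=np.radians(s['tcp_rot'][2]); tx=np.array([np.cos(yw),np.sin(yw)]); print('move',D@tx,D@np.array([tx[1],-tx[0]]),s['tool_pos'][2])
```

```text
right y -88.34976985100097 -88.18818702215162 front 563.8495655448125 plate 52.237475288291535 8.006129978744625
foot [575.9 115.1] alt x from plate 2.2374752882915345
wedge end rel foot 1.3851204923885205 -102.03544806983754
move 124.12876259257362 -0.5997637057332731 165.40880581684786
```

```bash
python3 -m handwheel '[[0.041,0,0,0],[0.041,0,0,0],[0.042,0,0,0],[0,0,0.03,0],[0,0,0.03,0],[0,0,0.02,0],[0,0,0.01,0],[0,0,0,0],[0,0,0,0]]' | egrep 'time|pos|ft|gap'
```

```text
time: 14.2
tool_pos: [576.4, 115.2, 75.4]
ft_force: [0.7, -0.6, 0.2]
finger_gap: -0.4
```

```bash
python3 -m handwheel '[[0,0,0.002,0],[0,0,0.002,0],[0,0,0.002,0],[0,0,0,0],[0,0,0,0]]' | egrep 'time|pos|ft|gap'
```

```text
time: 14.7
tool_pos: [576.3, 115.3, 69.4]
ft_force: [0.1, -0.2, -0.1]
finger_gap: 0.3
```

```bash
python3 -m handwheel '[[0,0,0.001,0],[0,0,0.001,0],[0,0,0.001,0],[0,0,0,0],[0,0,0,0]]' | egrep 'time|pos|ft'
```

```text
time: 15.2
tool_pos: [576.3, 115.3, 66.2]
ft_force: [-0.1, 0.1, -0.1]
```

```bash
python3 -m handwheel '[[0,0,0.001,0],[0,0,0.0005,0],[0,0,0,0],[0,0,0,0]]' | egrep 'time|pos|ft'
```

```text
time: 15.6
tool_pos: [576.3, 115.3, 64.7]
ft_force: [-0.3, -0.3, -0.1]
```

```bash
python3 -m handwheel '[[0,0,0.0005,0],[0,0,0,0],[0,0,0,0]]' | egrep 'time|pos|ft'
```

```text
time: 15.9
tool_pos: [576.3, 115.3, 64.3]
ft_force: [0.5, 0.5, -0.4]
```

```bash
python3 -m handwheel '[[0,0,0.0005,0],[0,0,0,0],[0,0,0,0]]' | egrep 'time|pos|ft';python3 -m handwheel '[[0,0,0.0005,0],[0,0,0,0],[0,0,0,0]]' | egrep 'time|pos|ft'
```

```text
time: 16.2
tool_pos: [576.4, 115.3, 64.1]
ft_force: [-1.9, 0.1, 4.0]
time: 16.5
tool_pos: [576.4, 115.3, 64.0]
ft_force: [-3.3, 0.2, 6.9]
```

```bash
python3 -m handwheel '[[0,0,0.0005,0],[0,0,0,0],[0,0,0,0]]' | egrep 'time|pos|ft'
```

```text
time: 16.8
tool_pos: [576.5, 115.3, 64.0]
ft_force: [-6.4, -0.8, 11.1]
```

The corner is firm: contact at z≈64.1 mm and only 0.1 mm of travel up to 11 N. The fingertips carry about 6 N sideways, so I'll relieve that.

```bash
python3 -m handwheel '[[0.0001,-0.0003,0,0],[0.0001,-0.0003,0,0],[0,0,0,0],[0,0,0,0]]' | egrep 'time|pos|ft'
```

```text
time: 17.2
tool_pos: [576.4, 115.3, 64.0]
ft_force: [-2.8, -1.0, 9.7]
```

```bash
python3 -m handwheel '[[0.0,-0.0003,0,0],[0,0,0.0001,0],[0,0,0,0],[0,0,0,0],[0,0,0,0],[0,0,0,0]]' | egrep 'time|pos|ft'
python3 - <<'E'
from h import *
t=r.snapshot('top')[:,:,::-1]; cv2.imwrite('pics/t6.png',t); f=r.sense(); print(f['ft_force'],f['tool_pos'])
b=cv2.imread('pics/t6.png',0);o=cv2.imread('pics/top0.png',0); sl=(slice(135,240),slice(133,200)); w=cv2.createHanningWindow((67,105),cv2.CV_32F)
print(cv2.phaseCorrelate(np.float32(o[sl]),np.float32(b[sl]),w))
cv2.imwrite('pics/t6c.png',cv2.resize(t[90:260,80:380],None,fx=2.6,fy=2.6))
E
```

```text
time: 17.8
tool_pos: [576.4, 115.3, 64.0]
ft_force: [-1.8, 0.2, 7.9]
[-0.3681583  -0.35951569  8.36711273] [576.35303951 115.26506944  63.99741039]
((-0.11574957478510584, -0.11213001139000056), 0.6176194282470907)
```

View pics/t6c.png

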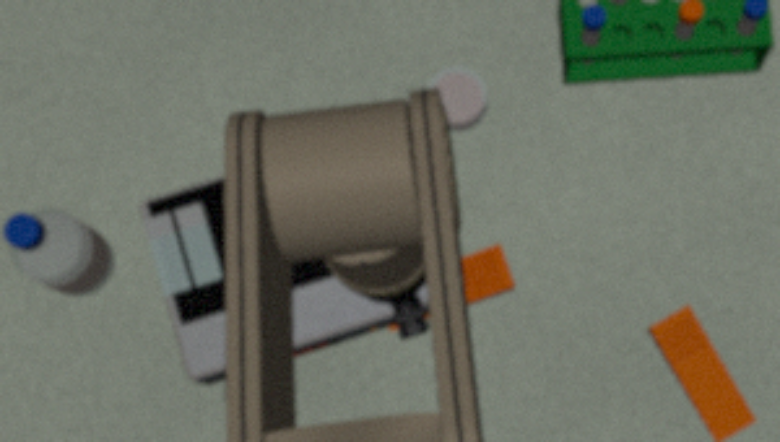

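Top view: the warmer is in place with the wedge under its corner (crop (485,275)), and the bystanders are untouched. I'll trim the press to about 10 N.

```bash
python3 -m handwheel '[[0,-0.0001,0.0002,0],[0,0,0,0],[0,0,0,0],[0,0,0,0]]' | egrep 'time|pos|ft'; python3 -m handwheel '[[0,0,0,0],[0,0,0,0],[0,0,0,0]]' | egrep 'time|pos|ft'; python3 -m handwheel '[[0,0,0,0],[0,0,0,0],[0,0,0,0]]' | egrep 'pos|ft'
```

```text
time: 18.25
tool_pos: [576.4, 115.3, 64.0]
ft_force: [-2.3, -0.2, 9.1]
time: 18.55
tool_pos: [576.4, 115.3, 64.0]
ft_force: [-2.6, -1.2, 9.9]
tool_pos: [576.4, 115.3, 64.0]
ft_force: [-0.5, 0.6, 9.0]
```

```bash
python3 -m handwheel '[[0,0,0.0001,0],[0,0,0,0],[0,0,0,0],[0,0,0,0]]' | egrep 'time|pos|ft'; python3 -c "
from bench import r
print(r.hand_in())"
```

```text
time: 19.25
tool_pos: [576.4, 115.3, 64.0]
ft_force: [-2.7, -0.2, 9.9]
the job is handed in; nothing more can be done
None
```

I pushed the wedge snug under the short foot, and the job is handed in at 19.3 s with the fingertips pressing about 10 N on that corner: it gave only about 0.1 mm under the press, and the warmer and the other things on the bench showed no visible movement.

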